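Third hand: press the matching quadcopter arm against the sprung stop

ROBOT

A 6-joint arm with a two-finger parallel gripper is mounted at the origin on the work surface. World frame = base frame: x ahead of the robot, y to its left, z up, the work surface at z = 0. Lengths are in m, angles in rad, forces in N, time in s.
With the tool pointing down it reaches from about 0.3 to 0.775 m from the base axis. Payload 14.6 kg.
Tool frame: the origin (TCP) lies midway between the tips of the shut fingers; the grasp point (between the pads) lies 19 mm behind it (ctrl.hold_point_z is the distance from the TCP to the grasp point, in m); z points along the fingers, x is the direction in which the jaws open and shut, and the axes are right-handed (so a half turn about z gives the same grasp; the last joint's range is limited). The gripper opens to 94 mm and grips with 3 to 60 N. Pads are 16 mm wide; open, the fingers measure 119 mm over their backs; the gripper's body (75 mm by 177 mm) begins 78 mm behind the grasp point.
Start: joints at [1.28, 0.3, 1.521, -0, 1.321, -0.067], TCP at [0.122, 0.536, 0.205] pointing down, gripper open.
Joint ranges: [-3.03, 3.03], [-0.79, 2.21], [0.23, 2.52], [-1.04, 4.18], [0, 3.07], [-2.55, 2.55]. Speed limits (rad/s): [2.22, 2.22, 2.57, 3.14, 3.14, 3.14].

INTERFACE

Orientations are given as [roll, pitch, yaw] about the fixed x, y, z axes, in that order (R = Rz(yaw) Ry(pitch) Rx(roll)).
In Python, from station import ctrl, viewer, ticket, nets gives the robot as it stands.
- The arm moves only by the tool carry_out, never from a script. Its argument "commands" is one flat list of numbers, 7 for each row, row after row: the closure, from -1 (fully open) to 1 (shut), so that 0 is half open, then the shift along the world's x, y, z in cm, then the turn, a rotation vector about the world's x, y, z in rad. In form: [gripper, tx, ty, tz, ax, ay, az, gripper, tx, ty, tz, ax, ay, az, ...]. A call has 1 to 12 rows; each row is the pose to reach, as a shift and turn from the pose measured when the call began; what a row does not reach only later rows make up. A row lasts 1/12 s, in which the tool goes at most 41.7 mm and 7.16 degrees, less where a joint would pass 70% of its speed; a pose out of reach is approached as far as the arm can. A call with a gripper value outside its range is refused whole. The fingers move at their own pace and stop on an object; "force" is the grip in N (left out, the last holds). Time passes only in rows, so rows that repeat a pose let the fingers close. It gives the time, the measured TCP pose, the force and the opening at its end, in the units of the state.
- ctrl.get_obs(): the state, without advancing time (a new reading comes with each control period).
- viewer.camera(name): name is "scene" or "top" or "wrist"; returns (picture, depth): 420x560x3 uint8, blue, green, red; 420x560 float32, m along the optical axis (not along the pixel's ray), 0 where there is no reading.
- viewer.camera_info(name): a dict with "fx", "fy", "cx", "cy" (pixels), "R" (3x3) and "t" (3): a world point X has camera coordinates R X + t. Camera axes: x right, y down, z forward; pixel columns grow to the right and rows downward; lengths in m; the calibration is good to about 2 mm. The wrist camera is an equidistant fisheye: a pixel r from the principal point sees the ray r / f radians off the axis. A picture is of the moment at which its call begins: read the wrist's pose just before it. camera_info takes no time and is no camera call; for the wrist camera it gives the pose at the moment of the call.
- ticket.hand_in(): hands the job in, once; it reports no verdict.
Trained networks look in the newest picture that a camera, given by its name, has taken for a name from the list of things; names that differ only in an ending like _2 or _b are one class to them, and where a whole thing is asked for, a point or a joint stands for the part that bears it (a point fixed in the world has none). Each returns a list of dicts, best first, with "confidence" (0 to 1); they miss things now and then, are a little off and sometimes report something else, mostly with a low value. They report only what shows in the picture. A call takes as long as a camera call. They do not tell look-alikes from the thing itself.
- nets.silhouettes(camera, thing): "region" (420x560 bool, what is visible of it) and "extent" ([left, top, right, bottom] in pixels, round what is visible of it).
The state is a dict: "time_s": time; "qpos": joint angles; "joint_vel": joint speeds; "tau": joint torques, N m; "ee_pos": TCP position; "eef_rot": TCP orientation; "force": force on the tool from outside, world axes, zero at the start; "moment": the same for the moment, N m; "grip_width": finger opening in m.
Only numpy, scipy, OpenCV 4.12 (cv2) and the standard library are available. Lean on these libraries where they do the work, as an engineer would, in place of code of your own. Each camera call takes 0.05 s, during which the arm holds its last target. There are 200 camera calls.

TASK

One finished arm, long or short, sits in the jig's pattern bay (fixed stop): take the loose arm of the same length, lay it flat in the other bay and press its square root end squarely against the sprung stop, between the cheeks. Push the stop back steadily about half of its 30 mm travel, its pointer between the two black lines, never to the end of its travel, and finish while still gripping and pressing so, for someone to drive the screws. Leave all the other arms and loose things where they are.

Things in the scene. Friction and masses are not known exactly. Their poses are not given: they have to be found in the camera images.
- jig: fixed jig: aluminium plate 270 (x) x 250 (y) x 12 mm. Origin: centre of its underside, on the table; its top (the bed) is 12 mm up. +x points to the stops. Two bays along x: press bay, centre line y = -60 mm, sprung stop; pattern bay, y = +60 mm, fixed stop of like form. A fixed end block (x = 117 to 131 mm, 28 mm tall above the bed) stands behind the sprung stop.
- stop_face (a point): middle of the sprung stop's face at bed height; moves with it; at rest x = 60, y = -60, z = 12 mm in the jig's frame, same axes. Dark steel block 70 wide, 24 tall, 14 mm thick. Two cheeks 16 mm tall stand 22 mm out to -x, 44 mm apart inside. A pointer sticks out at its -y side; two black lines on the plate mark 8 and 22 mm of travel.
- stop (a joint): how far the sprung stop has been pushed back along the jig's +x, in m: 0 at rest, 0.030 at the end of its travel. The spring gives 0.5 N per mm without preload (7.5 N at half travel).
- pattern_seat (a point): fixed point on the bed in the pattern bay, at the middle of the fixed stop's face (x = +60, y = +60, z = 12 mm in the jig's frame). The finished arm in this bay has its origin within a few mm of it.
- tray: fixed flat black tray 230 x 100 x 12 mm beside the jig on which the other finished arm lies. Origin: centre of its underside.
- done_long: finished long arm, 180 mm, same shape as loose_long, with steel screw heads on its root; it lies either in the pattern bay or on the tray. Origin: middle of its root end face, at its underside; the arm extends along its own -x.
- done_short: finished short arm, 130 mm, same shape as loose_short, with steel screw heads on its root; it lies in the other of these two places. Origin and axes as done_long.
- loose_long: loose grey plastic arm, 180 mm long, flat on the table. Origin: middle of the root end face, at the underside; the arm runs along its own -x, z up. Root block 34 wide, 26 mm tall (x = -30 to 0 mm); beam 20 wide, 24 mm tall (x = -150 to -30 mm), good to grip across, middle x = -90 mm; round motor seat 36 mm across at x = -162 mm, 50 mm tall with motor. About 0.12 kg.
- loose_short: loose short arm of grey plastic, 130 mm, lying flat on the table, as loose_long but the beam runs from x = -100 to -30 mm, its middle at x = -65 mm, and the motor's centre is at x = -112 mm. Mass about 0.09 kg.
- battery: bystander: dark battery pack 150 x 60 x 45 mm, origin at the centre of its underside
- propeller: bystander: white propeller 212 mm long, 10 mm tall, along its x, origin at the hub's underside
- screw_cup: bystander: steel cup of 60 mm diameter, 30 mm tall, origin at the centre of its underside
- driver: bystander: screwdriver with black handle, lying along its x
- spool: bystander: small metal spool of 44 mm diameter, 35 mm tall, origin at the centre of its underside
- spare_motor: bystander: spare motor of 28 mm diameter, 29 mm tall with its shaft, origin at the centre of its underside
Mind the look-alikes: they are no part of the job. Leave any purple look-alike of the loose_short alone. Leave any purple look-alike of the done_long alone.

How it is judged:
By the outcome, as a careful person would: the job done as asked, in the order asked, and still so for the second after the job is handed in, while the arm keeps its last pose, push and grip.
It also fails if it takes over 45 s, if anything falls off the work surface, if the arm or the gripper's body presses on something with over 40 N, if the wrist force passes 120 N, or if a joint passes its speed limit or range.

## Working session

There is one attempt and no reset: what is moved stays moved. The work goes in short steps, Python scripts to look and compute and a tool call to move; the robot and the scene stay as the last step left them, time stands still between calls to the robot, and variables do not carry over. Pictures are saved under pics/ and viewed, about 8 in all and at most 12, crops included, and the job is handed in when it is done.

Besides the shell and the picture viewer there is one more tool, called after "Request:" as name(argument=value, ...), one argument or row to a line, values as JSON. carry_out: Moves the arm, as the interface text tells. Its arguments: {"type":"object","properties":{"commands":{"type":"array","items":{"type":"number"}},"force":{"type":"number"}},"required":["commands"]}

```bash
mkdir -p pics; ls
cat > h.py <<'E'
from station import ctrl, viewer, ticket, nets
import numpy as np, cv2
np.set_printoptions(precision=4, suppress=True)
def cloud(cam, d=None):
    if d is None: d=viewer.camera(cam)[1]
    i=viewer.camera_info(cam); v,u=np.mgrid[:420,:560]
    P=np.stack([(u-i["cx"])/i["fx"]*d,(v-i["cy"])/i["fy"]*d,d],-1)
    return (P-np.array(i["t"]))@np.array(i["R"])
E
python3 - <<'E'
from h import *
for c in ("top","scene"):
    p,d=viewer.camera(c); cv2.imwrite(f"pics/{c}1.png",p); np.save(c+"1.npy",d)
    i=viewer.camera_info(c); print(c,i)
print(ctrl.get_obs())
E
```

```text
pics
top {'fx': 532.5617666228903, 'fy': 532.5617666228903, 'cx': 282.0880070330513, 'cy': 214.09300924366192, 'R': array([[ 0.0055, -0.9999, -0.0152],
       [-0.9981, -0.0045, -0.0609],
       [ 0.0608,  0.0155, -0.998 ]]), 't': array([0.0089, 0.5214, 1.5268])}
scene {'fx': 391.20571688520545, 'fy': 391.20571688520545, 'cx': 284.0312766565062, 'cy': 202.43694486364953, 'R': array([[ 0.4111,  0.9116, -0.0064],
       [ 0.5585, -0.2574, -0.7885],
       [-0.7204,  0.3206, -0.615 ]]), 't': array([-0.2044, -0.2671,  1.4132])}
{'time_s': 0.1, 'qpos': array([ 1.2804,  0.3004,  1.5215, -0.    ,  1.3207, -0.0666]), 'joint_vel': array([-0.001 , -0.0018, -0.0038, -0.0013,  0.0008, -0.001 ]), 'tau': array([  0.0026, -53.2646, -35.3284,   0.0709,   0.0235,  -0.0001]), 'ee_pos': array([0.122 , 0.5361, 0.2049]), 'eef_rot': array([-3.1416,  0.001 ,  1.347 ]), 'force': array([-0.3276,  0.1662,  0.0598]), 'moment': array([-0.0336,  0.024 , -0.0133]), 'grip_width': 0.09375784188870308}
```

View pics/top1.png

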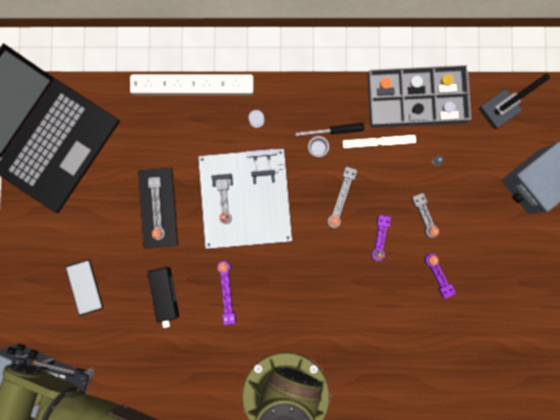

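View pics/scene1.png

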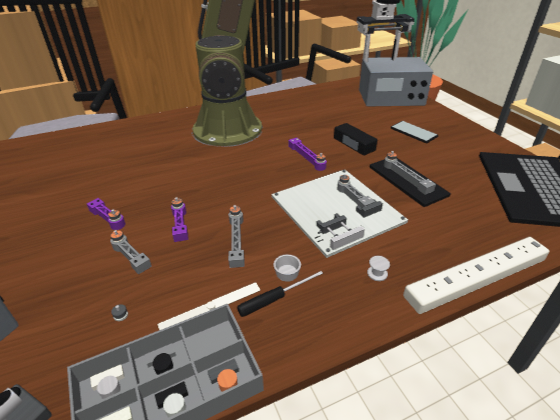

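The top view shows the pattern bay (223,200) holding a short arm and the tray (157,208) holding the long one. 

Candidates for the loose short arm:
- Grey short at (427,216).
- Grey long at (342,197).
- Purple ones at (381,238), (440,276) and (227,293), which are look-alikes to leave alone.

I choose the grey short at (427,216), and will measure it and check a close crop.

Run:
```python
from h import *
p,d=viewer.camera("top"); W=cloud("top",d)
a=cv2.resize(p[180:250,360:470],None,fx=5,fy=5,interpolation=cv2.INTER_CUBIC)
b=cv2.resize(p[140:250,195:300],None,fx=5,fy=5,interpolation=cv2.INTER_CUBIC)
c=np.zeros((550,1075,3),np.uint8); c[:350,:550]=a; c[:,550:]=b
cv2.imwrite("pics/crop.png",cv2.resize(c,None,fx=.74,fy=.74))
for n in ("loose_short","done_short","jig","stop_face","loose_long","done_long"):
    for r in nets.silhouettes("top",n)[:4]:
        m=r["region"]&(d>0); X=W[m]
        if n!="jig" : X=X[X[:,2]>(.012 if "loose" in n else .02)]
        if len(X)<5: continue
        R=cv2.minAreaRect(X[:,:2].astype(np.float32)*1000)
        print(n,round(r["confidence"],2),r["extent"],"med",np.median(X,0),"zmax",X[:,2].max(),"rect mm",np.round(R[0]),np.round(R[1]),round(R[2],1),np.median(p[m],0))
```

```text
loose_short 0.96 [413.5, 192.8, 442.6, 236.9] med [ 0.5178 -0.4015  0.0242] zmax 0.05111010165448422 rect mm [ 518. -402.] [128.  35.] 21.6 [132. 135. 149.]
loose_short 0.74 [307.8, 138.8, 332.1, 157.9] med [ 0.7241 -0.0971  0.0251] zmax 0.03901032087346447 rect mm [716. -93.] [55. 55.] 89.4 [189. 180. 183.]
loose_short 0.62 [369.5, 216.8, 389.7, 262.1] med [ 0.4535 -0.2718  0.0245] zmax 0.05480641259583749 rect mm [ 453. -272.] [ 35. 128.] 81.0 [176.5  70.  152. ]
done_short 0.89 [214.9, 177.6, 231.2, 222.7] med [0.5633 0.1783 0.037 ] zmax 0.06341508334726692 rect mm [558. 179.] [129.  32.] 5.2 [170. 168. 180.]
jig 0.94 [199.2, 149.7, 290.7, 248.1] med [0.568  0.1124 0.0118] zmax 0.04782864019448879 rect mm [569. 122.] [275. 253.] 5.2 [236. 234. 231.]
stop_face 0.77 [247.5, 166.7, 276.1, 184.9] med [0.6353 0.0694 0.0336] zmax 0.04515378161966592 rect mm [630.  66.] [34. 70.] 6.9 [112.  106.  103.5]
loose_long 0.55 [326.3, 167.3, 357.2, 230.9] med [ 0.5708 -0.1614  0.0244] zmax 0.05300251466898088 rect mm [ 569. -161.] [ 35. 179.] 71.7 [163. 162. 175.]
done_long 0.94 [218.3, 259.8, 237.6, 324.8] med [0.2973 0.1696 0.0254] zmax 0.057217643807825125 rect mm [294. 170.] [178.  34.] 6.7 [186.  70. 162.]
done_long 0.9 [149.4, 178.6, 165.6, 237.8] med [0.5365 0.3703 0.0357] zmax 0.06453820452867418 rect mm [535. 371.] [178.  35.] 5.6 [141. 142. 152.]
done_long 0.62 [249.1, 166.7, 274.5, 186.3] med [0.6354 0.0697 0.0337] zmax 0.04515378161966592 rect mm [631.  66.] [34. 70.] 10.4 [110. 104. 101.]
done_long 0.23 [218.2, 179.3, 233.6, 224.3] med [0.5541 0.1777 0.0368] zmax 0.06341508334726692 rect mm [555. 177.] [128.  31.] 6.0 [173. 171. 181.]
```

View pics/crop.png

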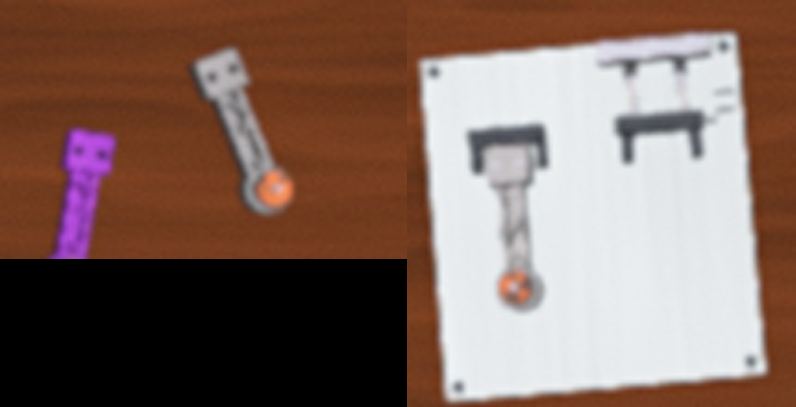

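The left crop shows a grey short arm with its root at the upper left and motor at the lower right. The fit of 128×35 mm confirms it is the short one. The right crop shows the pattern bay with a short arm and the press stop empty. The jig fits at (0.569, 0.122) with yaw about 5.2°, and the stop's rectangle agrees with where the jig puts it. I'm moving now.

Request:
carry_out(
  commands=[-0.3,33.8,-53.6,4.5,0,0,-1.5,-0.3,33.8,-53.6,4.5,0,0,-1.5,-0.3,33.8,-53.6,4.5,0,0,-1.5,-0.3,33.8,-53.6,4.5,0,0,-1.5,-0.3,33.8,-53.6,4.5,0,0,-1.5,-0.3,33.8,-53.6,4.5,0,0,-1.5,-0.3,33.8,-53.6,4.5,0,0,-1.5,-0.3,33.8,-53.6,4.5,0,0,-1.5,-0.3,33.8,-53.6,4.5,0,0,-1.5,-0.3,33.8,-53.6,4.5,0,0,-1.5,-0.3,33.8,-53.6,4.5,0,0,-1.5,-0.3,33.8,-53.6,4.5,0,0,-1.5],
  force=40,
)

```text
time_s: 1.45
ee_pos: [0.3887, 0.1124, 0.2413]
eef_rot: [-3.141, -0.001, -0.159]
force: [0.8, 0.9, 0.6]
grip_width: 0.061
```

Request:
carry_out(
  commands=[-0.3,12.9,-51.4,-7,0,0,-1.035,-0.3,12.9,-51.4,-7,0,0,-1.035,-0.3,12.9,-51.4,-7,0,0,-1.035,-0.3,12.9,-51.4,-7,0,0,-1.035,-0.3,12.9,-51.4,-7,0,0,-1.035,-0.3,12.9,-51.4,-7,0,0,-1.035,-0.3,12.9,-51.4,-7,0,0,-1.035,-0.3,12.9,-51.4,-7,0,0,-1.035,-0.3,12.9,-51.4,-7,0,0,-1.035,-0.3,12.9,-51.4,-7,0,0,-1.035,-0.3,12.9,-51.4,-7,0,0,-1.035,-0.3,12.9,-51.4,-7,0,0,-1.035],
)

```text
time_s: 2.45
ee_pos: [0.5089, -0.3686, 0.1756]
eef_rot: [-3.141, -0.001, -1.194]
force: [0.2, 0.7, 0.8]
grip_width: 0.0613
```

Request:
carry_out(
  commands=[-0.3,0,-2,0,0,0,0,-0.3,0,-2,0,0,0,0,-0.3,0,-2,0,0,0,0],
)

```text
time_s: 2.7
ee_pos: [0.5085, -0.3893, 0.1748]
eef_rot: [3.142, 0.0, -1.196]
force: [0.7, -0.3, -1.1]
grip_width: 0.0613
```

```bash
cat >> h.py <<'E'
def wcloud(d):
    i=viewer.camera_info("wrist"); v,u=np.mgrid[:420,:560]
    x,y=(u-i["cx"])/i["fx"],(v-i["cy"])/i["fy"]; r=np.hypot(x,y)+1e-9; s=np.tan(np.minimum(r,1.5))/r
    P=np.stack([x*s*d,y*s*d,d],-1)
    return (P-np.array(i["t"]))@np.array(i["R"])
E
python3 - <<'E'
from h import *
o=ctrl.get_obs(); print(o["ee_pos"],o["eef_rot"],o["force"])
p,d=viewer.camera("wrist"); W=wcloud(d); cv2.imwrite("pics/w1.png",p)
for r in nets.silhouettes("wrist","loose_short")[:3]:
    m=r["region"]&(d>0); X=W[m]; X=X[X[:,2]>.012]
    R=cv2.minAreaRect(X[:,:2].astype(np.float32)*1000)
    print(r["confidence"],r["extent"],"zmax",X[:,2].max(),R,np.median(X[:,2]))
E
```

```text
[ 0.5085 -0.3893  0.1748] [ 3.1416  0.0003 -1.196 ] [ 0.7248 -0.2987 -1.1411]
0.77 [250.6, 273.1, 284.8, 368.3] zmax 0.05216342746340115 ((348.5201721191406, -436.8169860839844), (131.6030731201172, 34.89380645751953), 26.107200622558594) 0.026837616163061226
0.74 [129.1, 140.6, 201.2, 252.9] zmax 0.05232335952732402 ((455.79168701171875, -271.8535461425781), (35.30339431762695, 125.25647735595703), 80.31034088134766) 0.02560606576371786
0.59 [276.9, 129.5, 310.1, 251.5] zmax 0.05216406171738661 ((520.2897338867188, -399.58203125), (123.76529693603516, 33.47803497314453), 21.91250228881836) 0.026254192031614818
```

View pics/w1.png

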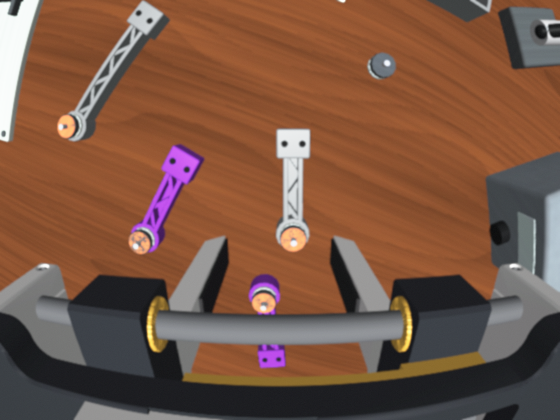

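The wrist view shows the grey short arm centred at (293,190), lined up with the jaws. The purple one at (265,320) is clear of the fingers. Top and wrist agree to 2 mm: centre (0.519, -0.401), yaw 21.8°. Next I descend and grip.

Request:
carry_out(
  commands=[-0.3,1.05,-1.15,-4,0,0,0,-0.3,1.05,-1.15,-8,0,0,0,-0.3,1.05,-1.15,-12,0,0,0,-0.3,1.05,-1.15,-14.5,0,0,0,-0.3,1.05,-1.15,-16,0,0,0,-0.3,1.05,-1.15,-16.9,0,0,0,-0.3,1.05,-1.15,-16.9,0,0,0,-0.3,1.05,-1.15,-16.9,0,0,0],
)

```text
time_s: 3.47
ee_pos: [0.52, -0.3991, 0.0079]
eef_rot: [-3.141, -0.002, -1.193]
force: [-0.1, -0.3, 0.6]
grip_width: 0.0613
```

Request:
carry_out(
  commands=[1,0,0,0,0,0,0,1,0,0,0,0,0,0,1,0,0,0,0,0,0,1,0,0,0,0,0,0,1,0,0,0,0,0,0,1,0,0,0,0,0,0,1,0,0,0,0,0,0,1,0,0,0,0,0,0],
  force=40,
)

```text
time_s: 4.13
ee_pos: [0.52, -0.3991, 0.008]
eef_rot: [-3.141, -0.002, -1.193]
force: [-1.2, -0.3, 1.3]
grip_width: 0.0192
```

The grip is near the beam's top, so I'll regrip about 4 mm lower.

Request:
carry_out(
  commands=[0.3,0,0,0,0,0,0,0.3,0,0,0,0,0,0,0.3,0,0,-0.3,0,0,0,0.3,0,0,-0.5,0,0,0,0.3,0,0,-0.5,0,0,0,1,0,0,-0.5,0,0,0,1,0,0,-0.5,0,0,0,1,0,0,-0.5,0,0,0,1,0,0,-0.5,0,0,0,1,0,0,-0.5,0,0,0,1,0,0,-0.5,0,0,0],
)

```text
time_s: 5.05
ee_pos: [0.52, -0.3991, 0.003]
eef_rot: [-3.141, -0.002, -1.193]
force: [-0.0, 0.3, -0.6]
grip_width: 0.0193
```

Request:
carry_out(
  commands=[1,0,0,2,0,0,0,1,0,0,5,0,0,0,1,0,0,9,0,0,0,1,0,0,12,0,0,0,1,0,0,12,0,0,0,1,0,0,12,0,0,0],
)

```text
time_s: 5.55
ee_pos: [0.5206, -0.3996, 0.1247]
eef_rot: [-3.139, -0.005, -1.193]
force: [-0.4, 0.8, -0.7]
grip_width: 0.0197
```

Request:
carry_out(
  commands=[1,0.4,4,0,0,0,-0.03,1,0.4,8,0,0,0,-0.06,1,0.4,12,0,0,0,-0.1,1,0.4,16,0,0,0,-0.15,1,0.4,20,0,0,0,-0.2,1,0.4,24,0,0,0,-0.25,1,0.4,28,0,0,0,-0.287,1,0.4,32,0,0,0,-0.287,1,0.4,36,0,0,0,-0.287,1,0.4,40,0,0,0,-0.287,1,0.4,43,0,0,0,-0.287,1,0.4,45.7,0,0,0,-0.287],
)

```text
time_s: 6.55
ee_pos: [0.5235, 0.0596, 0.1232]
eef_rot: [-3.141, -0.005, -1.479]
force: [1.1, -0.9, -1.4]
grip_width: 0.0199
```

Request:
carry_out(
  commands=[1,0,0,0,0,0,0,1,0,0,0,0,0,0],
)

```text
time_s: 6.72
ee_pos: [0.5225, 0.0606, 0.1216]
eef_rot: [3.139, -0.004, -1.477]
force: [0.3, -1.0, -0.3]
grip_width: 0.0194
```

```bash
cat > m.py <<'E'
from h import *
import sys
o=ctrl.get_obs(); print(o["time_s"],o["ee_pos"],o["eef_rot"],o["force"],o["grip_width"])
p,d=viewer.camera("wrist"); W=wcloud(d); cv2.imwrite(f"pics/{sys.argv[1]}.png",p)
for n in ("loose_short","stop_face","done_short","jig"):
  for r in nets.silhouettes("wrist",n)[:2]:
    m=r["region"]&(d>0); X=W[m]
    if n!="jig": X=X[X[:,2]>np.percentile(X[:,2],90)-.03]
    R=cv2.minAreaRect(X[:,:2].astype(np.float32)*1000)
    print(n,round(r["confidence"],2),r["extent"],"z",np.percentile(X[:,2],[5,50,95]),R)
E
python3 m.py w2
```

```text
6.7167 [0.5225 0.0606 0.1216] [ 3.1389 -0.0044 -1.4768] [ 0.2789 -1.0007 -0.2925] 0.019356652784365738
loose_short 0.83 [244.8, 146.6, 313.7, 375.8] z [0.1371 0.1445 0.1597] ((522.4021606445312, 58.99908447265625), (125.00234985351562, 33.70592498779297), 5.208916187286377)
loose_short 0.64 [526.3, 226.4, 558.7, 278.1] z [0.0017 0.0219 0.0277] ((522.955078125, -175.43389892578125), (329.8831787109375, 57.70975875854492), 73.04317474365234)
stop_face 0.58 [238.9, 61.2, 333.7, 110.7] z [0.0184 0.0358 0.0376] ((631.2831420898438, 62.34407043457031), (41.63164138793945, 80.55962371826172), 4.235607147216797)
done_short 0.76 [121.4, 90.3, 175.1, 235.2] z [0.025  0.037  0.0528] ((555.8760986328125, 182.43246459960938), (127.10201263427734, 41.55315399169922), 5.388817310333252)
done_short 0.46 [501.8, 30.3, 560.0, 67.7] z [0.0026 0.0076 0.0095] ((733.3447265625, -216.10812377929688), (25.970808029174805, 102.1262435913086), 4.9920172691345215)
jig 0.61 [90.1, 0.0, 354.9, 283.3] z [0.0114 0.0127 0.0367] ((572.2320556640625, 121.45278930664062), (272.2950744628906, 258.5397033691406), 7.219099998474121)
```

View pics/w2.png

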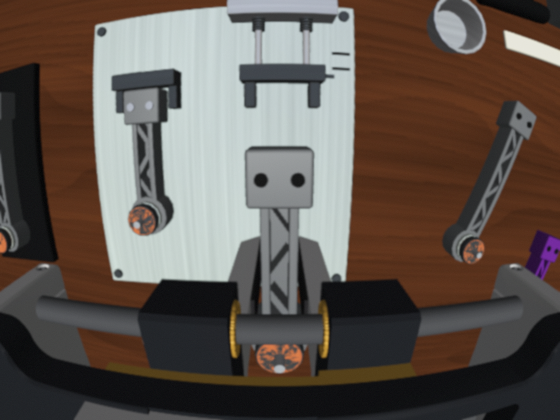

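The wrist view shows the held arm level, with its root at (280,178), heading for the sprung stop at (283,75) with its cheeks below. I'll measure the stop more finely before lowering.

```bash
cat > s.py <<'E'
from h import *
def rep(tag,W,ok):
    for nm,c,lo in (("press",(.634,.066),.0325),("pattern",(.645,.187),.0325)):
        m=ok&(np.hypot(W[...,0]-c[0]-.003,W[...,1]-c[1])<.045)&(W[...,2]>lo)&(W[...,2]<.04)
        if nm=="pattern": m&=W[...,0]>.642
        X=W[m][:,:2].astype(np.float32)*1000
        if len(X)<10: continue
        print(tag,nm,len(X),cv2.minAreaRect(X),"x5/95",np.percentile(X[:,0],[5,95]),"y2/98",np.percentile(X[:,1],[2,98]),np.median(X,0))
        vx=np.linalg.svd(X-X.mean(0),full_matrices=False)[2][0]; print("   long axis yaw",np.degrees(np.arctan2(vx[1],vx[0]))%180-90)
    c=(.63,.064); m=ok&(np.hypot(W[...,0]-c[0]+.012,W[...,1]-c[1])<.045)&(W[...,2]>.02)&(W[...,2]<.0305)
    X=W[m]*1000; s=X[:,1]>65
    print(" cheeks", np.median(X[s],0), np.median(X[~s],0), s.sum(),(~s).sum())
p,d=viewer.camera("wrist"); rep("wrist",wcloud(d),d>0)
p,d=viewer.camera("top"); rep("top",cloud("top",d),d>0)
W=cloud("top",d); g=(p.min(2)>190)&(abs(W[...,2]-.012)<.006)&(np.hypot(W[...,0]-.569,W[...,1]-.122)<.2)
g=cv2.morphologyEx(g.astype(np.uint8),cv2.MORPH_OPEN,np.ones((3,3)))>0
print("plate top",cv2.minAreaRect(W[g][:,:2].astype(np.float32)*1000))
E
python3 s.py
```

```text
wrist press 1473 ((654.2916870117188, 69.57841491699219), (45.32575607299805, 69.89946746826172), 6.067182540893555) x5/95 [631.5936 646.2884] y2/98 [ 34.9419 101.3719] [638.9807  68.3086]
   long axis yaw 5.5411606
 cheeks [622.4924  91.6035  28.0734] [627.2847  41.5901  28.1141] 422 430
top press 83 ((643.0260009765625, 65.70166015625), (41.416481018066406, 66.80297088623047), 3.2417619228363037) x5/95 [632.0994 652.5729] y2/98 [32.3002 98.5117] [638.5681  63.6842]
   long axis yaw 5.618347
 cheeks [630.2305  90.2045  27.4022] [633.6436  41.1056  26.8171] 47 39
plate top ((567.646484375, 121.28834533691406), (268.2322082519531, 248.36289978027344), 4.949547290802002)
```

Request:
carry_out(
  commands=[1,0,-0.2,-3,0,0,0.004,1,0,-0.2,-6,0,0,0.004,1,0,-0.2,-8,0,0,0.004,1,0,-0.2,-9.3,0,0,0.004,1,0,-0.2,-10,0,0,0.004,1,0,-0.2,-10.2,0,0,0.004,1,0,-0.2,-10.2,0,0,0.004],
)

```text
time_s: 7.65
ee_pos: [0.5237, 0.0566, 0.0212]
eef_rot: [3.142, -0.004, -1.477]
force: [-0.7, 0.3, -0.1]
grip_width: 0.0195
```

```bash
python3 m.py w3; python3 s.py|head -3
```

```text
7.65 [0.5237 0.0566 0.0212] [ 3.1416 -0.0045 -1.4769] [-0.6532  0.2771 -0.1048] 0.019502294146652565
loose_short 0.74 [244.9, 145.7, 315.8, 374.2] z [0.037  0.0446 0.0596] ((523.7081909179688, 55.91925811767578), (124.60607147216797, 33.77598190307617), 5.487246036529541)
stop_face 0.57 [208.4, 30.6, 357.7, 102.5] z [0.0198 0.0361 0.0377] ((629.5042114257812, 61.27928161621094), (39.817955017089844, 82.14552307128906), 8.608423233032227)
done_short 0.88 [46.0, 75.8, 123.1, 292.2] z [0.0242 0.0368 0.053 ] ((558.9049682617188, 167.48208618164062), (130.4108428955078, 67.20597076416016), 11.000626564025879)
jig 0.91 [23.1, 0.0, 387.8, 353.8] z [0.0118 0.0129 0.0364] ((564.3091430664062, 125.15924072265625), (283.3296203613281, 266.9955749511719), 4.755022048950195)
wrist press 3575 ((638.8441162109375, 68.1479721069336), (14.387615203857422, 70.26473999023438), 5.537182331085205) x5/95 [631.3469 645.8705] y2/98 [ 34.8742 101.3241] [638.5162  67.9835]
   long axis yaw 5.357422
 cheeks [623.2727  90.7185  27.7136] [627.8012  42.4712  27.7542] 1203 1211
```

Request:
carry_out(
  commands=[1,0,0.12,-0.2,0,0,0,1,0,0.12,-0.4,0,0,0,1,0,0.12,-0.6,0,0,0,1,0,0.12,-0.65,0,0,0,1,0,0.12,-0.65,0,0,0],
)

```text
time_s: 8.42
ee_pos: [0.5237, 0.058, 0.015]
eef_rot: [-3.141, -0.005, -1.476]
force: [-0.5, -0.1, -0.8]
grip_width: 0.0195
```

Request:
carry_out(
  commands=[1,0,0,-0.1,0,0,0,1,1,0.09,-0.1,0,0,0,1,2,0.19,-0.1,0,0,0,1,3,0.28,-0.1,0,0,0,1,3.6,0.34,-0.1,0,0,0,1,3.6,0.34,-0.1,0,0,0,1,3.6,0.34,-0.1,0,0,0],
)

```text
time_s: 9.0
ee_pos: [0.5609, 0.0615, 0.0149]
eef_rot: [-3.138, -0.005, -1.476]
force: [1.6, -0.6, 6.8]
grip_width: 0.0194
```

```bash
python3 m.py w4 | head -3; python3 s.py|head -3
```

```text
9.0 [0.5609 0.0615 0.0149] [-3.1384 -0.0046 -1.4765] [ 1.5807 -0.6213  6.7998] 0.019380583787202175
loose_short 0.68 [241.8, 145.9, 314.7, 373.1] z [0.0301 0.0377 0.0526] ((561.0543212890625, 60.68707275390625), (123.63456726074219, 33.80532455444336), 5.761467933654785)
stop_face 0.95 [209.7, 99.6, 361.5, 171.2] z [0.0252 0.0358 0.0372] ((628.7715454101562, 63.87493896484375), (38.72488021850586, 86.12429809570312), 5.968082904815674)
wrist press 7925 ((630.712646484375, 62.38127136230469), (74.2216567993164, 68.62730407714844), 31.452686309814453) x5/95 [596.5494 645.1859] y2/98 [36.3124 99.9349] [631.2933  66.2237]
   long axis yaw -83.04654
 cheeks [621.6912  91.1854  28.0635] [626.4434  42.6954  28.0636] 1119 1185
```

View pics/w4.png

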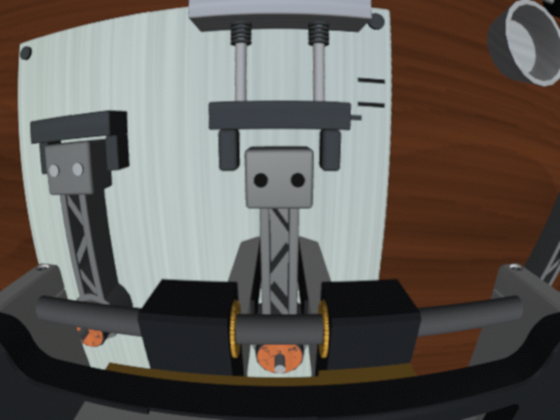

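The root is centred between the cheeks and the arm is flat, with its top at 38 mm and about 7 N of downforce. I now push slowly.

Request:
carry_out(
  commands=[1,0.2,0.02,-0.03,0,0,0,1,0.4,0.04,-0.03,0,0,0,1,0.6,0.06,-0.03,0,0,0,1,0.8,0.08,-0.03,0,0,0,1,1.0,0.09,-0.03,0,0,0,1,1.2,0.11,-0.03,0,0,0,1,1.4,0.13,-0.03,0,0,0,1,1.4,0.13,-0.03,0,0,0,1,1.4,0.13,-0.03,0,0,0],
)

```text
time_s: 10.1
ee_pos: [0.5745, 0.0628, 0.0149]
eef_rot: [-3.139, -0.005, -1.476]
force: [-6.5, -0.2, 9.6]
grip_width: 0.0193
```

```bash
cat > t.py <<'E'
from h import *
import sys
o=ctrl.get_obs(); print(o["time_s"],o["ee_pos"],o["eef_rot"],o["force"],o["grip_width"])
p,d=viewer.camera("wrist"); cv2.imwrite(f"pics/{sys.argv[1]}.png",p); W=wcloud(d)
c,s=np.cos(np.radians(5.4)),np.sin(np.radians(5.4)); O=np.array([.6318,.0674])
L=(W[...,:2]-O)@np.array([[c,-s],[s,c]])*1000   # x along push, y across, from the rest face
z=W[...,2]
for y0 in (-31,-26,26,31):   # block ends outside the root
    m=(d>0)&(abs(L[...,1]-y0)<2)&(z>.0325)&(z<.04)&(L[...,0]>-5)&(L[...,0]<50)
    if m.sum()>5: print(y0,"block top x",np.percentile(L[...,0][m],[3,97]))
for y0 in (-15,0,15):
    m=(d>0)&(abs(L[...,1]-y0)<2)&(z>.0325)&(z<.042)&(L[...,0]>-40)&(L[...,0]<50)
    print(y0,"root+block x",np.sort(L[...,0][m])[[2,-3]],"z",np.median(z[m]))
E
python3 t.py w5
```

```text
10.1 [0.5745 0.0628 0.0149] [-3.1392 -0.0045 -1.4765] [-6.4863 -0.2168  9.5661] 0.01925730970117999
-31 block top x [ 5.153  18.4048]
-26 block top x [ 5.0478 18.2668]
26 block top x [ 5.0656 18.2454]
31 block top x [ 5.1645 18.3859]
-15 root+block x [-25.1533  18.5563] z 0.03732927153849429
0 root+block x [-39.5239  18.4133] z 0.03756262925964235
15 root+block x [-25.0456  18.5401] z 0.037463631668695985
```

The stop is back about 5 mm and square: both ends read the same within 0.1 mm. I push 10 mm more.

Request:
carry_out(
  commands=[1,0.2,0.02,0,0,0,0,1,0.4,0.04,0,0,0,0,1,0.6,0.06,0,0,0,0,1,0.8,0.08,0,0,0,0,1,0.95,0.09,0,0,0,0,1,1.05,0.1,0,0,0,0,1,1.05,0.1,0,0,0,0,1,1.05,0.1,0,0,0,0,1,1.05,0.1,0,0,0,0],
)

```text
time_s: 10.9
ee_pos: [0.5838, 0.0638, 0.0149]
eef_rot: [3.141, -0.004, -1.476]
force: [-12.0, -1.5, 11.2]
grip_width: 0.0198
```

```bash
python3 t.py w6
```

```text
10.9 [0.5838 0.0638 0.0149] [ 3.1405 -0.0044 -1.4765] [-11.9623  -1.4987  11.1989] 0.019793845720332413
-31 block top x [14.2091 27.2749]
-26 block top x [13.8395 27.1208]
26 block top x [14.4162 27.5886]
31 block top x [14.552  27.7447]
-15 root+block x [-39.1212  27.8888] z 0.03724411406508696
0 root+block x [-32.2838  27.7497] z 0.037514239023308374
15 root+block x [-39.1984  27.8931] z 0.03747124064702201
```

View pics/w6.png

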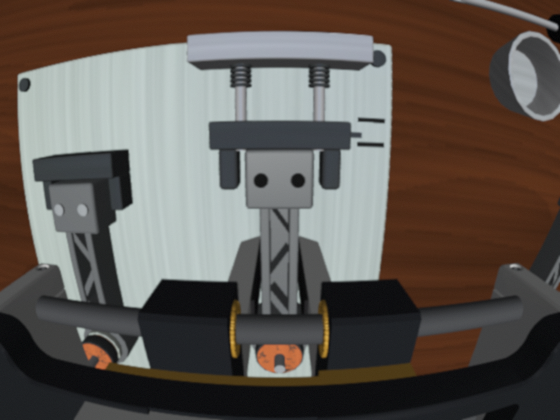

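The pointer at (355,134) sits midway between the black lines at (370,120) and (370,144). The stop's travel is about 14 mm. The root is flush and centred, and the arm is flat and gripped. I'm handing in.

Run:
```python
from h import *
o=ctrl.get_obs(); print(o["time_s"],o["ee_pos"],o["force"],o["grip_width"],o["joint_vel"]); print(ticket.hand_in())
```

```text
10.95 [0.5837 0.0637 0.0149] [-11.6504  -1.0762  10.4279] 0.019996062866989208 [ 0.0002 -0.0015 -0.0011 -0.0006  0.0011  0.0005]
the job is handed in; nothing more can be done
None
```

The pattern bay held the short arm, so I took the grey loose short arm and laid it flat in the press bay. I pressed its root against the sprung stop between the cheeks and handed the job in at about 11 s, still gripping and pressing.

- **Stop travel:** about 14 mm, with the pointer midway between the two black lines in the last picture.
- **Squareness:** the two ends of the stop agree within about 0.7 mm over 62 mm. That is a little more than the 0.1 mm seen earlier in the push. The arm's yaw matches the jig's, about 5.4°.
- **Flatness:** the root's top measured 37.5 mm, against 38 mm expected.
- **Forces:** about 12 N along the push and 10 N downward, with the arm at rest. The push is higher than the spring's roughly 7 N at that travel, which I put down to friction on the bed.
- **Regrip:** I opened and closed the gripper once at the start to take the beam about 5 mm lower.

I saw no contact with any other arm or loose thing, but I did not take a final whole-scene picture to confirm they had not moved.

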